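# Fit a rod through its two guide blocks and lock it with the clamp screw

## Robot

A 7-joint arm with a two-finger parallel gripper is mounted at the origin on the work surface; the furniture and walls round the work are solid. World frame = base frame: x ahead of the robot, y to its left, z up, the work surface at z = 0. Lengths are in m, angles in rad, forces in N, time in s.
With the tool pointing down it reaches from about 0.425 to 0.925 m from the base axis. Payload 6.8 kg.
Tool frame: the origin (TCP) lies at the very end of the fingers, on their centre line; the grasp point (between the pads) lies 19 mm behind it; z points along the fingers, y is the line along which they close (so a half turn about z gives the same grasp; the last joint's range is limited). The gripper opens to 85 mm and grips with 20 to 120 N. Pads are 22 mm wide; open, the fingers measure 114 mm over their backs; the gripper's body (76 mm by 85 mm) begins 54 mm behind the grasp point. The pads swing forward as they close: fully open they stand 13 mm farther back than shut.
Start: joints at [1.109, 0.477, 0.022, 1.555, -0.011, 1.109, -0.083], TCP at [0.234, -0.633, 0.231] pointing down, gripper open.
Joint ranges: [-2.96, 2.96], [-0.34, 2.1], [-1.41, 1.46], [0.24, 2.44], [-1.37, 4.51], [0.17, 1.92], [-2.96, 2.96]. Speed limits (rad/s): [2.39, 2.39, 3.14, 3.14, 3.14, 3.14, 3.14].

## Interface

Orientations are given as a unit quaternion [w, x, y, z].
In Python, from station import bot gives the robot as it stands. The module is installed in compiled form; this text tells all that it offers.
- The arm moves only by the shell command python3 -m jog 'ROWS' [OPENING] [FORCE]. ROWS is JSON, a list of rows, each a list of 4 numbers: the shift along the tool's x, y, z in cm, then the turn about the tool's z in rad. In form: [[x, y, z, spin], ...]. A call has 1 to 20 rows; each row is the pose to reach, as a shift and turn from the pose commanded when the call began, along the tool's axes at that moment; what a row does not reach only later rows make up. A row lasts 1/12 s, in which the tool goes at most 41.7 mm and 7.16 degrees, less where a joint would pass 70% of its speed; a pose out of reach is approached as far as the arm can. A call with a gripper value outside its range is refused whole. OPENING is the closure, from -1 (fully open) to 1 (shut), set as the call begins (- or left out, the last holds). The fingers move at their own pace and stop on an object; FORCE is the grip in N (left out, the last holds). Time passes only in rows, so rows that repeat a pose let the fingers close. It gives the time, the measured TCP pose, the force, the opening and the grip force at its end, in the units of the state.
- bot.get_obs(): the state, without advancing time (a new reading comes with each control period).
- bot.read_camera(name): name is "side" or "top"; returns a dict with "pixels" (384x512x3 uint8, red, green, blue), "depth" (384x512 float32, m along the optical axis (not along the pixel's ray), 0 where there is no reading), "fovy" (degrees; the focal length in pixels is half the picture's height over the tangent of half this angle, whatever the lens; pixels are square), "cx", "cy" (the principal point, pixels), "pose" (4x4, takes a point from camera to world coordinates). Camera axes: x right, y down, z forward; pixel columns grow to the right and rows downward; lengths in m; the calibration is good to about 2 mm. A picture is of the moment at which its call begins.
- bot.hand_in(): hands the job in; it is judged then, once.
The state is a dict: "t": time; "q": joint angles; "joint_vel": joint speeds; "joint_torque": joint torques, N m; "eef_pos": TCP position; "tool_rot": TCP orientation; "contact_force": force on the tool from outside, world axes, zero at the start; "torque": the same for the moment, N m; "gripper_width": opening from 0.0 (shut) to 1.0 (fully open); "grasp_force": force on a finger pad.
Only numpy, scipy, OpenCV 4.12 (cv2) and the standard library are available. Lean on these libraries where they do the work, as an engineer would, in place of code of your own. Each camera call takes 0.05 s, during which the arm holds its last target. There are 200 camera calls.

## Task

Take the rod out of its cradle, thread it through both blocks of the rod holder until its collar meets the first block, and let it rest there. Then lock it: turn the round knob on the far block clockwise, regripping as often as needed, until it is tight on the rod. Do not knock over the amber bottle or the beaker.

Things in the scene. Friction and masses are not known exactly. Their poses are not given: they have to be found in the camera images.
- rod: loose rod, 0.18 kg: steel shaft 12 mm thick, 134 mm long (nose tip at x = +134 mm), behind it a collar 28 mm across, 6 mm thick, then a square grey handle 55 x 22 x 22 mm centred at x = -33.5 mm, faces square to y and z. Origin on the axis at the collar's front face. Starts level in the cradle, axis 32 mm above the worktop, handle overhanging freely: grip it there. Balances at x = +33 mm.
- cradle: fixed white cradle 120 x 50 mm with two V rests 80 mm apart, 34 mm high, open upwards; the rod starts in it, parallel to its x axis. Origin at the centre of its underside.
- holder: fixed aluminium base 150 x 70 x 12 mm with two blocks 22 mm thick, 50 mm wide, centred at x = -40 and +40 mm, tops 80 mm above the worktop. Both have a 16 mm bore (2 mm chamfer) along x at y = 0, axis 60 mm up. Origin: centre of underside. x points the way the rod goes in, at the block x = -40 first; the far one carries the clamp knob. Released, the rod drops 2 mm onto the bores' bottom.
- bore_in (a point): centre of the first bore's mouth, on the first block's outer face, 60 mm above the worktop; x points into the bore
- rod_tip (a point): the end of the rod's nose, on its axis
- knob_grip (a point): point on the clamp knob's upright axis, 11 mm below its top, at the height to grip it. The knob is a round knurled drum, 44 mm across and 26 mm high, on a stem above the far block (holder x = +40 mm, y = 0); grip it from above at any angle. It descends 8 mm per turn; this point is 107 mm above the worktop when tight.
- clamp_knob (a joint): angle of the clamp knob in rad, growing as it is turned clockwise seen from above, which drives the stem down into the far bore. Starts between 2.0 and 3.9; the stem meets a rod resting in the bore at about 9.0, it is fully tight at its end stop, 9.42. It turns with a friction of 0.04 N m and stays where it is left.
- clamp_stem: the clamp screw's upright steel stem, 10 mm thick, under the knob; its origin is its lower end, which presses on the rod's top in the far bore
- amber_bottle: standing brown bottle with a black cap, 48 mm across and 95 mm high, at the back; origin at the centre of its underside
- beaker: standing clear glass beaker, 70 mm across and 86 mm high, at the right; origin at the centre of its underside

How it is judged:
By the outcome, as a careful person would: the job done as asked, in the order asked, and still so for the second after the job is handed in, with the robot touching nothing.
It also fails if it takes over 72 s, if anything falls off the work surface, if the arm or the gripper's body presses on something with over 40 N, if the wrist force passes 120 N, or if a joint passes its speed limit or range.

## Working session

There is one attempt and no reset: what is moved stays moved. The work goes in short steps, Python scripts to look and compute and a shell command to move; the robot and the scene stay as the last step left them, time stands still between calls to the robot, and variables do not carry over. Pictures are saved under pics/ and viewed, at most 10 in all, crops included, and the job is handed in when it is done.

```bash
mkdir -p pics; cat > h.py <<'E'
from station import bot
import numpy as np, cv2
from scipy.spatial.transform import Rotation as R
def cam(n):
    c=bot.read_camera(n); np.savez(f'/tmp/{n}.npz',**c); return c
def load(n): return dict(np.load(f'/tmp/{n}.npz'))
def cloud(c):
    h,w=c['depth'].shape; f=h/2/np.tan(np.radians(float(c['fovy']))/2)
    v,u=np.mgrid[:h,:w]; d=c['depth']
    P=np.stack([(u-c['cx'])/f*d,(v-c['cy'])/f*d,d],-1)
    T=c['pose']; return P@T[:3,:3].T+T[:3,3]
def rot(o): q=o['tool_rot']; return R.from_quat([q[1],q[2],q[3],q[0]])
E
python3 - <<'E'
from h import *
o=bot.get_obs(); print(o)
for n in('top','side'):
    c=cam(n); cv2.imwrite(f'pics/{n}0.png',cv2.resize(c['pixels'][...,::-1],(800,600))); print(c['fovy'],c['cx'],c['cy'],c['pose'].round(3))
E
```

```text
{'t': 0.0, 'q': array([ 1.1089064 ,  0.47781976,  0.02233602,  1.556443  , -0.01153287,
        1.10929709, -0.08308955]), 'joint_vel': array([ 3.95505421e-04, -2.66676210e-03, -6.90192776e-04, -1.89197898e-03,
        1.11230747e-05,  4.95024416e-05,  2.64571106e-04]), 'joint_torque': array([ 5.81563181e-04, -5.96450222e+01,  1.60863485e+00, -2.81197232e+01,
        1.25666810e-02,  9.38805286e-03,  1.49435323e-05]), 'eef_pos': array([ 0.23365067, -0.63264279,  0.23031602]), 'tool_rot': array([-8.94558298e-04,  9.84392598e-01,  1.75983995e-01, -2.13936331e-04]), 'contact_force': array([ 0.45877821,  0.25510845, -0.14023756]), 'torque': array([ 0.0360233 ,  0.00336978, -0.01134403]), 'grasp_force': 0.0, 'gripper_width': 0.9992518389679053}
56.54790930450247 255.50758608317344 191.82508401055748 [[-0.006 -0.994  0.112  0.432]
 [-1.     0.008  0.013 -0.184]
 [-0.014 -0.112 -0.994  1.266]
 [ 0.     0.     0.     1.   ]]
49.79956215018562 258.4283484274984 187.97491273055675 [[-0.906 -0.193  0.378  0.05 ]
 [-0.424  0.384 -0.82   0.889]
 [ 0.013 -0.903 -0.43   0.655]
 [ 0.     0.     0.     1.   ]]
```

View pics/top0.png

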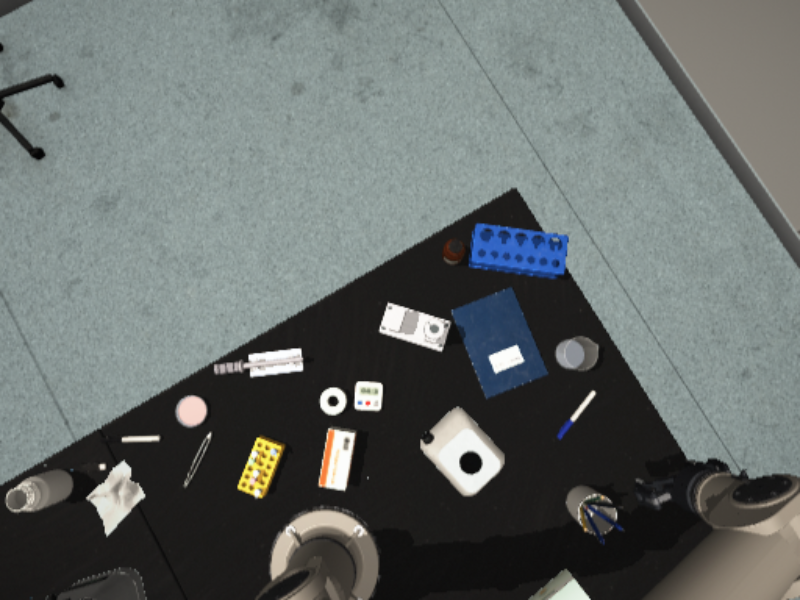

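View pics/side0.png

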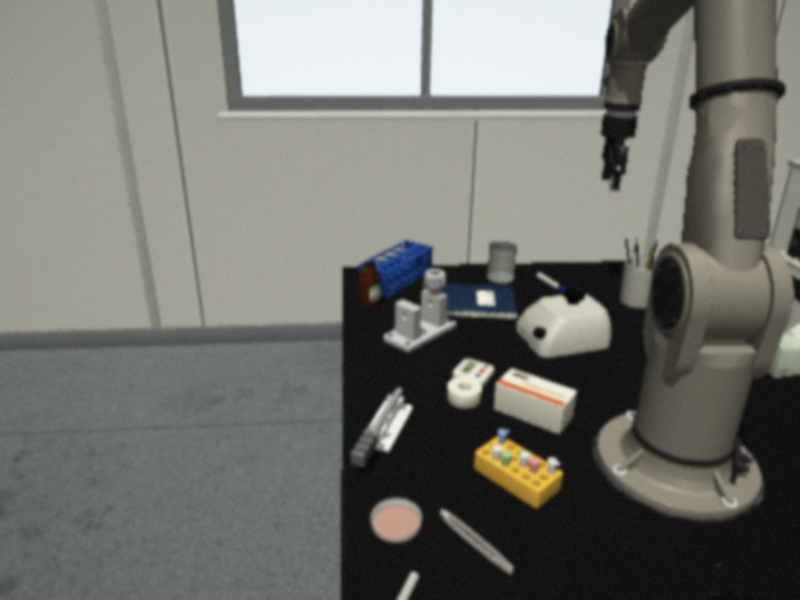

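The top view shows the rod at (215–302, 362) with its handle on the left, the holder at (415, 327) with the knob at (435, 329), the bottle at (453, 250) and the beaker at (577, 352). The side view shows the same layout. I'll enlarge the rod and holder next.

```bash
python3 - <<'E'
from h import *
c=load('top'); im=c['pixels'][...,::-1]
a=cv2.resize(im[190:260,130:300],None,fx=4.7,fy=4.7,interpolation=cv2.INTER_CUBIC)
cv2.imwrite('pics/crop1.png',a)
P=cloud(c)
def blob(u0,u1,v0,v1,z0,z1):
    Q=P[v0:v1,u0:u1].reshape(-1,3); Q=Q[(Q[:,2]>z0)&(Q[:,2]<z1)]; return Q
def fit(Q,n):
    r=cv2.minAreaRect((Q[:,:2]*1000).astype(np.float32)); print(n,len(Q),Q.mean(0).round(4),np.round(r[0],1),np.round(r[1],1),round(r[2],2),'zmax',Q[:,2].max().round(3))
fit(blob(130,200,215,250,.022,.08),'rod')
fit(blob(135,157,222,250,.025,.08),'handle')
fit(blob(160,200,215,250,.006,.08),'cradle')
fit(blob(235,295,185,230,.006,.02),'base')
fit(blob(235,295,185,230,.06,.09),'blocks')
fit(blob(235,295,185,230,.1,.15),'knob')
fit(blob(278,302,145,175,.08,.12),'bottle')
fit(blob(350,390,205,245,.01,.12),'beaker')
E
```

```text
rod 294 [0.4322 0.1532 0.0379] [433.7 143.7] [ 25.7 194. ] 6.98 zmax 0.05
handle 133 [0.426  0.2051 0.0412] [426.9 206.8] [24.5 66.7] 5.72 zmax 0.05
cradle 402 [0.4368 0.1079 0.0187] [437.3 105. ] [129.9 115.5] 85.46 zmax 0.042
base 650 [ 0.5161 -0.2061  0.0121] [ 516.9 -201.1] [205.6 148.6] 89.63 zmax 0.019
blocks 123 [ 0.5204 -0.1732  0.0799] [ 514.7 -201.2] [101.6  50.3] 72.26 zmax 0.085
knob 138 [ 0.5021 -0.2385  0.1253] [ 502.6 -238.6] [40.7 38.7] 44.59 zmax 0.134
bottle 89 [ 0.6781 -0.2878  0.0922] [ 678.3 -289. ] [31.7 33.9] 0.54 zmax 0.1
beaker 311 [ 0.4515 -0.5524  0.055 ] [ 451.2 -548.4] [69.6 69. ] 87.35 zmax 0.091
```

View pics/crop1.png

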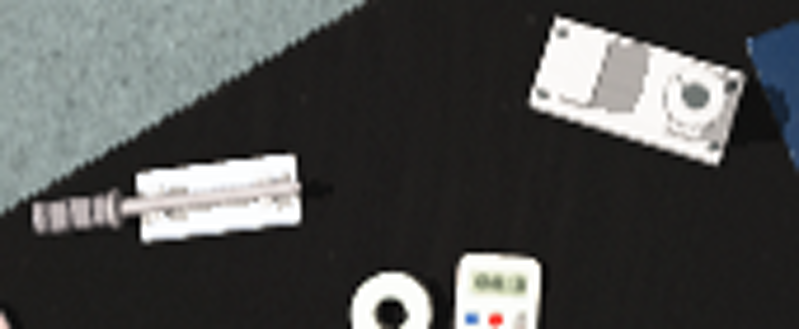

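The enlarged crop shows the rod from handle end (33, 215) to tip (298, 188). The holder base corners are (557, 15), (745, 72), (720, 163) and (530, 105), with the knob top at (695, 95). I'll project these onto their planes.

```bash
cat >> h.py <<'E'
def onz(c,u,v,z):
    f=192/np.tan(np.radians(float(c['fovy']))/2); T=c['pose']
    d=T[:3,:3]@np.array([(u-c['cx'])/f,(v-c['cy'])/f,1]); return T[:3,3]+d*(z-T[2,3])/d[2]
def cr(c,x,y,z,s=4.7,u0=130,v0=190): return onz(c,(x+.5)/s-.5+u0,(y+.5)/s-.5+v0,z)
E
python3 - <<'E'
from h import *
c=load('top')
k=[cr(c,*p,.012)[:2] for p in [(557,15),(745,72),(720,163),(530,105)]]; print(np.round(k,4),np.mean(k,0).round(4))
ax=(k[1]+k[2]-k[0]-k[3]); print('hold ang',np.degrees(np.arctan2(ax[1],ax[0])),np.linalg.norm(ax)/2)
# bright contour of base
g=c['pixels'].astype(int).min(2); m=np.zeros_like(g,np.uint8); m[185:230,240:292]=g[185:230,240:292]>75
G=cv2.resize((g*1.).astype(np.float32),None,fx=8,fy=8,interpolation=cv2.INTER_CUBIC)
def rect(u0,u1,v0,v1,z,th):
    s=G[v0*8:v1*8,u0*8:u1*8]; ct=max(cv2.findContours((s>th).astype(np.uint8),0,2)[0],key=cv2.contourArea)
    r=cv2.minAreaRect(ct); b=cv2.boxPoints(r)
    w=np.array([onz(c,(x+.5)/8-.5+u0,(y+.5)/8-.5+v0,z)[:2] for x,y in b]); 
    e=[w[1]-w[0],w[2]-w[1]]; e=max(e,key=np.linalg.norm); print('rect',w.mean(0).round(4),[np.linalg.norm(w[i+1]-w[i]).round(4) for i in (0,1)],np.degrees(np.arctan2(e[1],e[0])).round(2))
for th in(80,110): rect(235,295,185,230,.012,th)
h=cr(c,33,216,.032);hc=cr(c,120,208,.032);t=cr(c,299,188,.032)
print('handle end',h.round(4),'collar',hc.round(4),'tip',t.round(4)); d=t-h;print(np.linalg.norm(d),np.degrees(np.arctan2(d[1],d[0])))
cw=[cr(c,*p,.005)[:2] for p in [(135,172),(298,153),(301,223),(142,243)]];print('cradle low-plane',np.mean(cw,0).round(4));d=cw[1]+cw[2]-cw[0]-cw[3];print(np.linalg.norm(d)/2,np.degrees(np.arctan2(d[1],d[0])))
P=cloud(c)
Q=P[185:230,235:295].reshape(-1,3)
K=Q[Q[:,2]>.1];print('knob z hist',np.histogram(K[:,2],bins=np.arange(.1,.15,.003)))
B=Q[(Q[:,2]>.074)&(Q[:,2]<.086)];a=np.radians(-107);e=np.array([np.cos(a),np.sin(a)]);s=(B[:,:2]-np.mean(k,0))@e;print(np.histogram(s,bins=np.arange(-.08,.08,.008)))
# rod top line fit
Rr=P[215:250,160:196].reshape(-1,3);Rr=Rr[Rr[:,2]>.031];p=np.polyfit(Rr[:,1],Rr[:,0],1);print('rod line',p,np.degrees(np.arctan2(-1,-p[0])))
Hh=P[220:250,135:155].reshape(-1,3);Hh=Hh[Hh[:,2]>.036];print('hand',Hh.mean(0))
c=cam('side');P=cloud(c);cv2.imwrite('pics/side1.png',cv2.resize(c['pixels'][150:310,215:315,::-1],(375,600)))
o=bot.get_obs();print(rot(o).as_matrix().round(4))
E
```

```text
[[ 0.5702 -0.1419]
 [ 0.5262 -0.2824]
 [ 0.4585 -0.2627]
 [ 0.5027 -0.1214]] [ 0.5144 -0.2021]
hold ang -107.36439695652234 0.1476618766736633
rect [ 0.5134 -0.2008] [np.float64(0.0752), np.float64(0.153)] -107.78
rect [ 0.5135 -0.2006] [np.float64(0.0738), np.float64(0.1516)] -107.62
handle end [0.4227 0.2425 0.032 ] collar [0.4281 0.1786 0.032 ] tip [0.4419 0.0472 0.032 ]
0.19624359228296498 -84.39174247082519
cradle low-plane [0.4353 0.1123]
0.12152292038907181 -83.49913056975444
knob z hist (array([ 0,  0,  2,  0,  1,  0,  4, 34, 58, 35,  3,  1,  0,  0,  0,  0]), array([0.1  , 0.103, 0.106, 0.109, 0.112, 0.115, 0.118, 0.121, 0.124,
       0.127, 0.13 , 0.133, 0.136, 0.139, 0.142, 0.145, 0.148]))
(array([ 0,  0,  0, 18, 36, 37, 10,  0,  0,  0,  0,  0,  0,  6,  5,  4,  2,
        0,  0]), array([-8.0000000e-02, -7.2000000e-02, -6.4000000e-02, -5.6000000e-02,
       -4.8000000e-02, -4.0000000e-02, -3.2000000e-02, -2.4000000e-02,
       -1.6000000e-02, -8.0000000e-03, -6.9388939e-17,  8.0000000e-03,
        1.6000000e-02,  2.4000000e-02,  3.2000000e-02,  4.0000000e-02,
        4.8000000e-02,  5.6000000e-02,  6.4000000e-02,  7.2000000e-02]))
rod line [-0.05037787  0.4427788 ] -87.11599863040738
hand [0.42588619 0.20454789 0.05257897]
[[ 9.381e-01  3.465e-01 -6.000e-04]
 [ 3.465e-01 -9.381e-01  1.300e-03]
 [-1.000e-04 -1.400e-03 -1.000e+00]]
```

```bash
cat >> h.py <<'E'
def to(x,y,z,head=None,o=None):
    "shift cm / spin to reach TCP xyz and tool-x heading (deg)"
    o=o or bot.get_obs(); M=rot(o).as_matrix(); s=M.T@(np.array([x,y,z])-o['eef_pos'])*100
    h=np.degrees(np.arctan2(M[1,0],M[0,0])); sp=0 if head is None else -np.radians((head-h+180)%360-180)
    print(np.round(s,2),'spin',round(sp,3),'head',round(h,2))
E
python3 - <<'E'
from h import *
to(.54,-.25,.22,60);to(.4263,.2097,.13,96.2)
E
```

```text
[ 42.   -25.29   1.09] spin -0.693 head 20.27
[ 47.26 -72.34  10.15] spin -1.325 head 20.27
```

```bash
python3 -m jog '[[42,-25.3,1,-0.69],[42,-25.3,1,-0.69],[42,-25.3,1,-0.69],[42,-25.3,1,-0.69],[42,-25.3,1,-0.69],[42,-25.3,1,-0.69],[42,-25.3,1,-0.69],[42,-25.3,1,-0.69],[42,-25.3,1,-0.69],[42,-25.3,1,-0.69],[42,-25.3,1,-0.69],[42,-25.3,1,-0.69],[42,-25.3,1,-0.69]]' -1; python3 -c "
from h import *
to(.4263,.2097,.13,96.2)"
```

```text
t: 1.23
eef_pos: [0.5449, -0.2417, 0.2213]
tool_rot: [-0.001, 0.864, 0.503, 0.002]
contact_force: [-0.2, 0.9, 0.6]
gripper_width: 0.998
grasp_force: 0.0
[ 33.37 -32.58   9.29] spin -0.624 head 60.45
```

```bash
python3 -m jog '[[33.5,-33.3,9.2,-0.63],[33.5,-33.3,9.2,-0.63],[33.5,-33.3,9.2,-0.63],[33.5,-33.3,9.2,-0.63],[33.5,-33.3,9.2,-0.63],[33.5,-33.3,9.2,-0.63],[33.5,-33.3,9.2,-0.63],[33.5,-33.3,9.2,-0.63],[33.5,-33.3,9.2,-0.63],[33.5,-33.3,9.2,-0.63],[33.5,-33.3,9.2,-0.63],[33.5,-33.3,9.2,-0.63],[33.5,-33.3,9.2,-0.63],[33.5,-33.3,9.2,-0.63],[33.5,-33.3,9.2,-0.63],[33.5,-33.3,9.2,-0.63]]'; python3 -c "
from h import *
to(.4263,.2097,.014,96.2);print(bot.get_obs()['q'])"
```

```text
t: 2.57
eef_pos: [0.4215, 0.205, 0.1293]
tool_rot: [0.0, 0.671, 0.742, -0.0]
contact_force: [0.9, -0.1, -0.1]
gripper_width: 1.0
grasp_force: 0.0
[ 0.43  0.52 11.53] spin -0.008 head 95.75
[-0.06526211  0.33927583 -0.60982068  2.09835201  0.27521761  0.78124277
 -0.74542403]
```

```bash
python3 -m jog '[[0.4,0.5,4,0],[0.4,0.5,8,0],[0.4,0.5,10,0],[0.4,0.5,11.6,0],[0.4,0.5,11.6,0],[0.4,0.5,11.6,0],[0.4,0.5,11.6,0]]'; python3 - <<'E'
from h import *
c=cam('top');cv2.imwrite('pics/t2.png',cv2.resize(c['pixels'][205:265,130:210,::-1],(800,600),interpolation=2))
E
```

```text
t: 3.15
eef_pos: [0.4264, 0.2108, 0.0143]
tool_rot: [0.0, 0.67, 0.742, 0.001]
contact_force: [0.7, 0.5, -1.0]
gripper_width: 0.997
grasp_force: 0.0
```

View pics/t2.png

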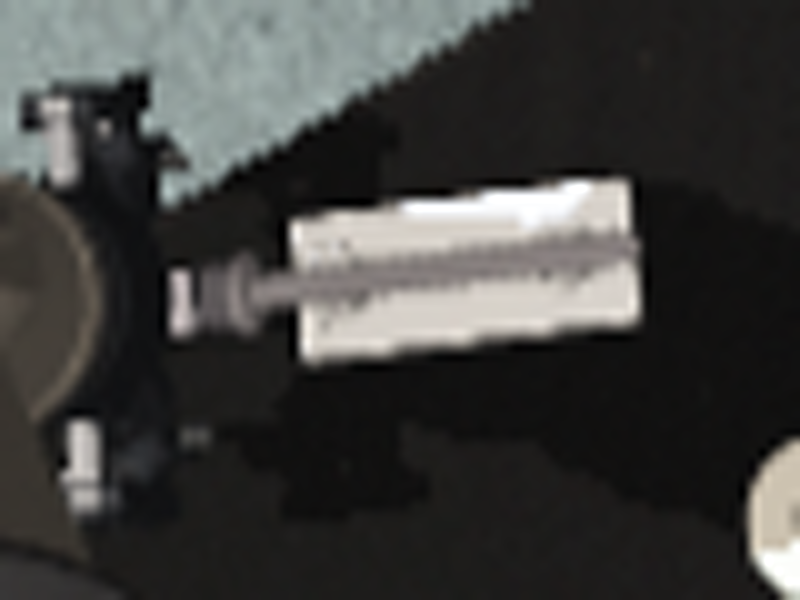

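The fingers straddle the handle evenly: finger tips near rows 90 and 500, handle axis near row 300. I'll close and lift.

```bash
python3 -m jog '[[0,0,0,0],[0,0,0,0],[0,0,0,0],[0,0,0,0],[0,0,0,0],[0,0,0,0],[0,0,0,0],[0,0,0,0],[0,0,0,0],[0,0,0,0]]' 1 100; python3 -m jog '[[0,0,-2,0],[0,0,-4,0],[0,0,-6,0],[0,0,-6,0],[0,0,-6,0],[0,0,-6,0]]'; python3 - <<'E'
from h import *
a=np.radians(-107.5);e=np.array([np.cos(a),np.sin(a)]);H=np.array([.5138,-.2013])
# tip 30 mm before bore mouth; grasp at rod x=-28
g=H+e*(-.051-.030-.134-.028);print(g)
to(*g,.0745,72.5)
E
```

```text
t: 4.03
eef_pos: [0.4255, 0.2112, 0.0134]
tool_rot: [0.0, 0.67, 0.743, 0.0]
contact_force: [0.2, -0.1, 4.4]
gripper_width: 0.235
grasp_force: 97.7
t: 4.53
eef_pos: [0.4249, 0.2106, 0.0725]
tool_rot: [-0.0, 0.67, 0.742, -0.001]
contact_force: [0.3, 0.7, -2.8]
gripper_width: 0.241
grasp_force: 98.6
[0.58687151 0.03045322]
[-19.58  14.26  -0.21] spin 0.408 head 95.88
```

```bash
python3 -m jog '[[-3,2.1,-1,0.06],[-6,4.2,-1,0.12],[-9,6.3,-1,0.2],[-12,8.6,-1,0.27],[-15,10.8,-1,0.34],[-17.5,12.6,-1,0.4],[-19.6,14.3,-1,0.41],[-19.6,14.3,-1,0.41],[-19.6,14.3,-1,0.41],[-19.6,14.3,-1,0.41],[-19.6,14.3,-1,0.41]]'; python3 - <<'E'
from h import *
o=bot.get_obs();to(.5869,.0305,.0745,72.5)
for n,s in(('top',np.s_[185:245,190:300]),('side',np.s_[150:310,200:330])):
    c=cam(n);im=c['pixels'][s][...,::-1];f=min(800/im.shape[1],600/im.shape[0]);cv2.imwrite(f'pics/{n}3.png',cv2.resize(im,None,fx=f,fy=f,interpolation=2));print(f)
E
```

```text
t: 5.45
eef_pos: [0.5865, 0.0323, 0.0823]
tool_rot: [-0.001, 0.806, 0.592, -0.001]
contact_force: [-0.9, 1.4, -2.7]
gripper_width: 0.236
grasp_force: 98.6
[-0.16  0.1   0.78] spin 0.001 head 72.54
7.2727272727272725
3.75
```

View pics/top3.png

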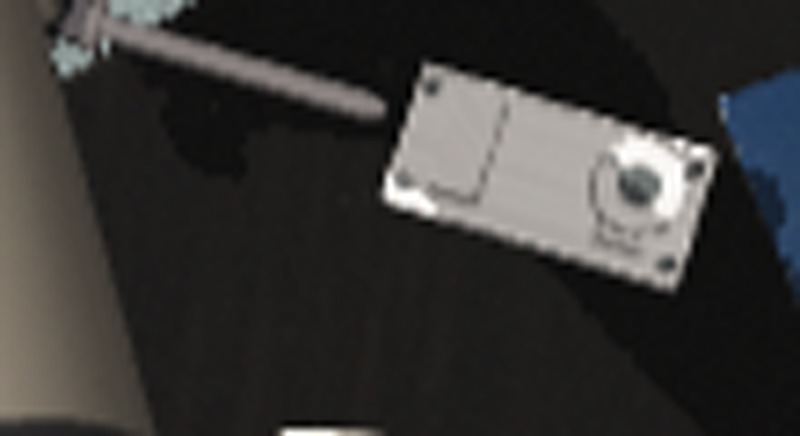

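View pics/side3.png

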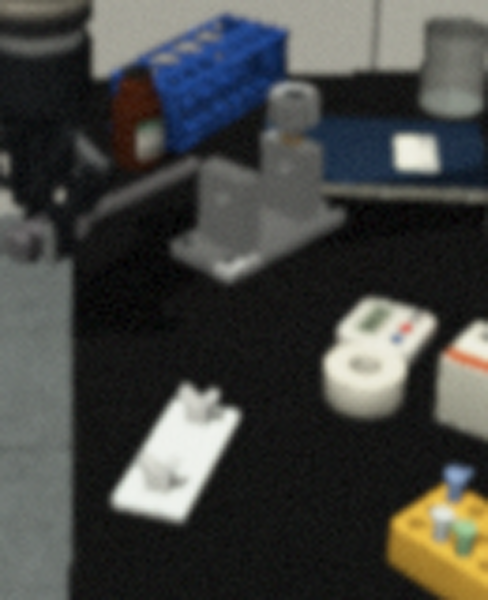

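The top view shows the rod centreline from (105, 28) to its tip at (385, 108). The base corners are (425, 63), (718, 150), (678, 292) and (383, 205). The side view shows the cradle empty and the rod held near (85–200, 215–165), ahead of the first block. I'll compute the alignment, and use depth to check for droop.

```bash
cat >> h.py <<'E'
H=np.array([.5138,-.2013]);A=np.radians(-107.5);E=np.array([np.cos(A),np.sin(A)]);N=np.array([-E[1],E[0]])
def rodline(c,u0,u1,v0,v1,zmin,zmax):
    "top camera: points on the rod's shaft in holder coords (s along, n across, z top)"
    Q=cloud(c)[v0:v1,u0:u1].reshape(-1,3);Q=Q[(Q[:,2]>zmin)&(Q[:,2]<zmax)]
    s=(Q[:,:2]-H)@E;n=(Q[:,:2]-H)@N; return s,n,Q[:,2]
E
python3 - <<'E'
from h import *
c=load('top');f=7.2727
k=np.array([cr(c,*p,.012,f,190,185)[:2] for p in [(425,63),(718,150),(678,292),(383,205)]]);print('H',k.mean(0));ax=k[1]+k[2]-k[0]-k[3];print(np.degrees(np.arctan2(ax[1],ax[0])),np.linalg.norm(ax)/2)
for p in[(105,28),(245,68),(385,108)]:
    w=cr(c,*p,.101,f,190,185);print(w,'s',(w[:2]-H)@E,'n',(w[:2]-H)@N)
s,n,z=rodline(c,203,245,185,202,.07,.13)
print(len(s),'n(s)',np.polyfit(s,n,1),'z(s)',np.polyfit(s,z,1),s.min(),s.max())
for a in np.arange(-.24,-.07,.02):
    m=(s>a)&(s<a+.02); print(a.round(2),m.sum(),np.median(n[m]).round(4) if m.any() else 0,np.median(z[m]).round(4) if m.any() else 0)
s,n,z=rodline(c,235,300,185,230,.07,.09);m=(s<-.02);print('block1 n',n[m].min(),n[m].max(),n[m].mean(),'s',s[m].min(),s[m].max(),'z',np.median(z[m]))
g=c['pixels'].min(2)
o=bot.get_obs();w=o['eef_pos'][:2]-H;print('tcp s,n',w@E,w@N)
c=load('side');P=cloud(c)
Q=P[185:225,215:256].reshape(-1,3);Q=Q[(Q[:,2]>.06)&(Q[:,2]<.13)&(Q[:,1]>-.13)];s=(Q[:,:2]-H)@E;n=(Q[:,:2]-H)@N;m=abs(n)<.015;print('side',m.sum())
for a in np.arange(-.24,-.07,.02):
    k=m&(s>a)&(s<a+.02);print(a.round(2),k.sum(),np.median(n[k]).round(4) if k.any() else 0,np.median(Q[k,2]).round(4) if k.any() else 0)
E
```

```text
H [ 0.51269685 -0.20201477]
-106.92377077160904 0.1480800293855963
[5.76063667e-01 4.59701162e-04 1.01000000e-01] s -0.21114469281072507 n -0.0012883973916992114
[ 0.55734819 -0.06311532  0.101     ] s -0.14488426907330534 n -2.0285469174437243e-05
[ 0.53872501 -0.12637683  0.101     ] s -0.07895059568154388 n 0.001241573006939365
154 n(s) [0.00549226 0.00131597] z(s) [-0.00304871  0.10463509] -0.21616565217378408 -0.07971147128723664
-0.24 0 0 0
-0.22 22 0.0009 0.1045
-0.2 22 -0.0004 0.1058
-0.18 22 0.0002 0.1049
-0.16 22 0.0002 0.1056
-0.14 23 0.0007 0.1045
-0.12 22 0.0009 0.1051
-0.1 20 0.0009 0.105
-0.08 1 -0.0013 0.1044
block1 n -0.023868543591943497 0.02632161957467771 0.0008684729058310363 s -0.05116644169122555 -0.02935190126485424 z 0.08009918555174722
tcp s,n -0.24471174461496153 -0.0005251329563518148
side 140
-0.24 7 -0.0118 0.1038
-0.22 12 -0.0111 0.1021
-0.2 20 -0.0047 0.1056
-0.18 20 -0.006 0.1074
-0.16 22 -0.0051 0.1075
-0.14 25 -0.0048 0.1073
-0.12 17 -0.0054 0.107
-0.1 16 -0.004 0.108
-0.08 1 -0.0025 0.1026
```

```bash
python3 -m jog '[[0,0,2,0],[0,0,4,0],[0,0,4.05,0],[-1,0,4.05,0],[-2,0,4.05,0],[-3,0,4.05,0],[-4,0,4.05,0],[-5,0,4.05,0],[-5.5,0,4.05,0],[-5.5,0,4.05,0],[-5.5,0,4.05,0]]'; python3 - <<'E'
from h import *
o=bot.get_obs();w=o['eef_pos'][:2]-H;print('tcp s,n',w@E,w@N,rot(o).as_matrix()[:,0]);print(o['contact_force'],o['torque'])
c=cam('top')
s,n,z=rodline(c,203,270,185,215,.055,.07);m=(s<-.055)&(s>-.18);print(m.sum(),np.polyfit(s[m],n[m],1),np.polyfit(s[m],z[m],1),np.median(n[m]),np.median(z[m]),s[m].min())
E
```

```text
t: 6.47
eef_pos: [0.5714, -0.022, 0.0431]
tool_rot: [0.0, 0.807, 0.59, 0.0]
contact_force: [0.6, 0.9, -2.4]
gripper_width: 0.244
grasp_force: 98.5
tcp s,n -0.1882907699856567 0.0010486774260523926 [3.03137284e-01 9.52946867e-01 2.34990566e-04]
[ 0.60936555  0.93341062 -2.44213108] [ 0.12001349  0.03784113 -0.04250382]
106 [-0.00719591  0.00141369] [0.00561687 0.06641396] 0.0020252084170453797 0.06601662391697338 -0.16044919064682742
```

```bash
python3 -m jog '[[0,-0.1,0.1,0],[-1,-0.1,0.1,0],[-2,-0.1,0.1,0],[-3,-0.1,0.1,0],[-4,-0.1,0.1,0],[-5,-0.1,0.1,0],[-5.5,-0.1,0.1,0],[-5.5,-0.1,0.1,0]]'; python3 - <<'E'
from h import *
o=bot.get_obs();w=o['eef_pos'][:2]-H;print('tcp s,n',w@E,w@N,rot(o).as_matrix()[:,0]);print(o['contact_force'],o['torque'])
E
```

```text
t: 7.18
eef_pos: [0.5529, -0.076, 0.0417]
tool_rot: [0.0, 0.808, 0.59, -0.001]
contact_force: [0.4, 0.2, -2.2]
gripper_width: 0.236
grasp_force: 98.5
tcp s,n -0.13123819843379775 -0.00034627071396418907 [ 0.30495959  0.95236458 -0.00116419]
[ 0.42872672  0.21762129 -2.19172113] [ 0.05503358 -0.03163659 -0.00706259]
```

```bash
python3 -m jog '[[-1,0,0,0],[-2,0,0,0],[-3,0,0,0],[-4,0,0,0],[-4.3,0,0,0],[-4.5,0,0,0],[-4.6,0,0,0],[-4.6,0,0,0]]'; python3 - <<'E'
from h import *
o=bot.get_obs();w=o['eef_pos'][:2]-H;print('tcp s,n',w@E,w@N);print(o['contact_force'],o['torque'])
E
```

```text
t: 7.85
eef_pos: [0.5398, -0.1173, 0.0418]
tool_rot: [-0.0, 0.807, 0.591, 0.0]
contact_force: [1.2, -0.1, -2.0]
gripper_width: 0.24
grasp_force: 98.5
tcp s,n -0.08790237529850975 -0.00042877324247975884
[ 1.22902325 -0.07018951 -1.98749512] [ 0.11083974 -0.06292379  0.01705909]
```

Free so far. Next I'll creep forward until the collar pushes back.

```bash
python3 -m jog '[[-0.1,0,0,0],[-0.2,0,0,0],[-0.3,0,0,0],[-0.4,0,0,0],[-0.4,0,0,0]]'; python3 -m jog '[[-0.1,0,0,0],[-0.2,0,0,0],[-0.2,0,0,0]]';python3 -m jog '[[-0.1,0,0,0],[-0.2,0,0,0],[-0.2,0,0,0]]'; python3 - <<'E'
from h import *
o=bot.get_obs();w=o['eef_pos'][:2]-H;print('tcp s,n',w@E,w@N);print(o['contact_force'],o['torque'])
E
```

```text
t: 8.27
eef_pos: [0.5385, -0.1215, 0.0418]
tool_rot: [0.0, 0.807, 0.591, -0.0]
contact_force: [0.7, 0.4, -2.4]
gripper_width: 0.242
grasp_force: 98.5
t: 8.52
eef_pos: [0.5384, -0.122, 0.0419]
tool_rot: [-0.0, 0.807, 0.591, 0.001]
contact_force: [0.7, 4.1, -2.5]
gripper_width: 0.24
grasp_force: 98.5
t: 8.77
eef_pos: [0.5383, -0.122, 0.042]
tool_rot: [-0.001, 0.806, 0.592, 0.002]
contact_force: [1.5, 9.0, -3.5]
gripper_width: 0.242
grasp_force: 98.3
tcp s,n -0.08296790405697697 -0.0004681091412406975
[ 1.4654803   8.96064706 -3.49852601] [ 1.90050571 -0.48202157 -0.11570381]
```

```bash
python3 -m jog '[[0.1,0,0.1,0],[0.2,0,0.2,0],[0.2,0,0.2,0],[0.2,0,0.2,0]]' 1 20; python3 -m jog '[[0,0,0,0],[0,0,0,0],[0,0,0,0],[0,0,0,0],[0,0,0,0],[0,0,0,0],[0,0,0,0],[0,0,-3,0],[0,0,-6,0],[0,0,-9,0],[0,0,-12,0],[0,0,-12,0],[0,0,-12,0]]' -1; python3 - <<'E'
from h import *
o=bot.get_obs()
c=cam('top');im=c['pixels'][185:245,220:300,::-1];cv2.imwrite('pics/t5.png',cv2.resize(im,(800,600),interpolation=2))
c2=cam('side');im=c2['pixels'][150:230,220:330,::-1];cv2.imwrite('pics/s5.png',cv2.resize(im,(800,582),interpolation=2))
P=cloud(c)[185:230,235:300].reshape(-1,3);K=P[P[:,2]>.118];print('knob',np.median(K,0),cv2.minEnclosingCircle((K[:,:2]*1000).astype(np.float32)),len(K))
P=cloud(c2)[150:230,220:330].reshape(-1,3);K=P[(P[:,2]>.108)&(np.linalg.norm(P[:,:2]-H-.04*E,axis=1)<.04)];print('knob side z max',np.percentile(K[:,2],[50,80,95,99]))
k=H+.04*E;print('knob model',k)
to(*k,.19,None)
print(o['q'])
E
```

```text
t: 9.1
eef_pos: [0.5386, -0.1221, 0.04]
tool_rot: [-0.0, 0.807, 0.591, 0.001]
contact_force: [0.9, 5.5, -2.1]
gripper_width: 0.239
grasp_force: 98.7
t: 10.18
eef_pos: [0.5392, -0.1235, 0.1616]
tool_rot: [0.002, 0.807, 0.591, 0.001]
contact_force: [0.7, 0.3, -0.3]
gripper_width: 0.998
grasp_force: 0.0
knob [ 0.48579373 -0.15797701  0.57169626] ((485.5299072265625, -191.2289581298828), 70.92276000976562) 1087
knob side z max [0.12391716 0.12907806 0.13032752 0.1310477 ]
knob model [ 0.50177177 -0.23944868]
[-12.14   0.13  -3.09] spin 0 head 72.4
[ 0.47851953  0.39369034 -0.45641791  1.89564178  0.21929626  0.89691446
 -0.39195124]
```

View pics/s5.png

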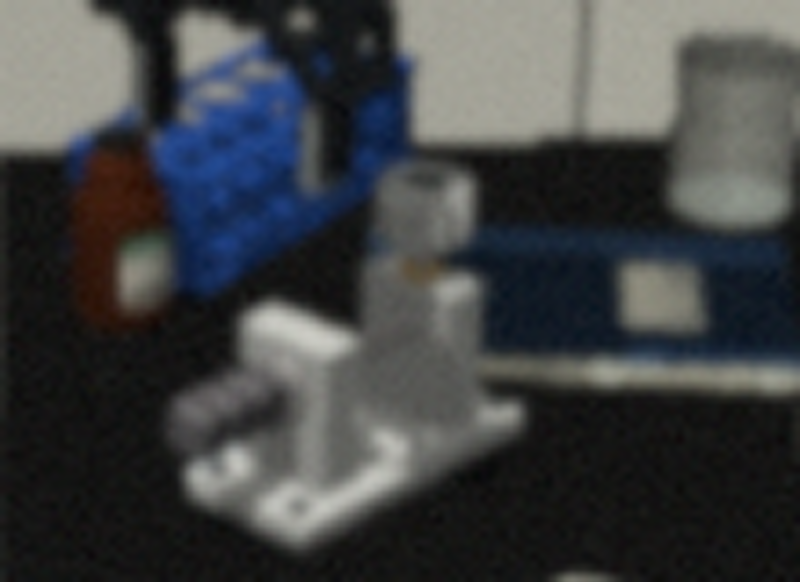

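View pics/t5.png

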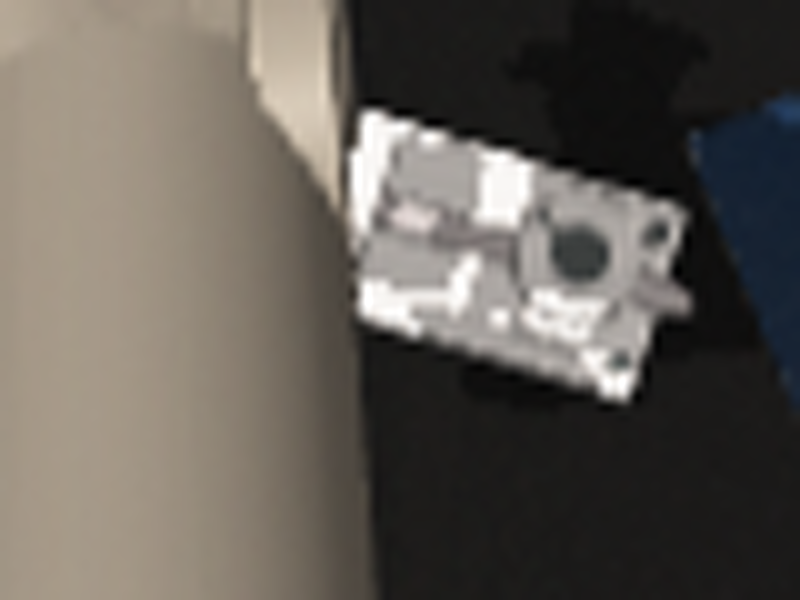

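The rod is fully seated. In the side crop the collar sits against block 1 at (285, 395), and in the top crop the nose protrudes past the far block at (690, 300). The knob top is at (580, 250), and the bottle and beaker are standing. I'll move over the knob while winding counter-clockwise.

```bash
python3 -m jog '[[-2,0.1,-3,-0.12],[-4,0.1,-3,-0.24],[-6,0.1,-3,-0.36],[-8,0.1,-3,-0.48],[-10,0.1,-3,-0.6],[-12.1,0.1,-3,-0.72],[-12.1,0.1,-3,-0.84],[-12.1,0.1,-3,-0.96],[-12.1,0.1,-3,-1.08],[-12.1,0.1,-3,-1.2],[-12.1,0.1,-3,-1.32],[-12.1,0.1,-3,-1.44],[-12.1,0.1,-3,-1.56],[-12.1,0.1,-3,-1.68],[-12.1,0.1,-3,-1.8],[-12.1,0.1,-3,-1.92],[-12.1,0.1,-3,-2.04],[-12.1,0.1,-3,-2.04],[-12.1,0.1,-3,-2.04]]' -1;  python3 - <<'E'
from h import *
o=bot.get_obs();print(o['q']);to(.502,-.239,.0965)
E
```

```text
t: 11.87
eef_pos: [0.5015, -0.2386, 0.1884]
tool_rot: [-0.001, -0.079, 0.997, 0.001]
contact_force: [0.2, -0.3, -0.6]
gripper_width: 0.997
grasp_force: 0.0
[ 0.9955653   0.45949936 -0.8521531   1.84316401  0.40004086  1.02313218
  1.70995819]
[-0.06 -0.06  9.19] spin 0 head -170.91
```

```bash
python3 -m jog '[[-0.05,-0.05,3,0],[-0.05,-0.05,6,0],[-0.05,-0.05,8,0],[-0.05,-0.05,9.2,0],[-0.05,-0.05,9.2,0],[-0.05,-0.05,9.2,0]]' -1; python3 -m jog '[[0,0,0,0],[0,0,0,0],[0,0,0,0],[0,0,0,0],[0,0,0,0],[0,0,0,0],[0,0,0,0],[0,0,0,0]]' 1 70; python3 -m jog '[[0,0,0.01,0.1],[0,0,0.02,0.2],[0,0,0.04,0.3],[0,0,0.05,0.4],[0,0,0.05,0.4]]';  python3 - <<'E'
from h import *
o=bot.get_obs();print(o['q'],o['torque'],o['contact_force'])
E
```

```text
t: 12.37
eef_pos: [0.5029, -0.239, 0.0977]
tool_rot: [-0.0, -0.08, 0.997, 0.0]
contact_force: [0.4, -0.4, 0.5]
gripper_width: 1.001
grasp_force: 0.0
t: 13.03
eef_pos: [0.5034, -0.2376, 0.0994]
tool_rot: [0.0, -0.081, 0.997, 0.0]
contact_force: [-3.6, 5.0, 11.4]
gripper_width: 0.458
grasp_force: 69.0
t: 13.45
eef_pos: [0.5033, -0.2381, 0.0989]
tool_rot: [0.0, 0.121, 0.993, -0.0]
contact_force: [-4.1, 3.7, 11.0]
gripper_width: 0.454
grasp_force: 69.3
[ 0.85948573  0.54135562 -0.68390177  1.91795573  0.45264549  0.83983056
  1.26449264] [ 0.76560723  0.79967242 -0.0292831 ] [-4.05160494  3.68362197 10.98246112]
```

```bash
python3 - <<'E'
from h import *
c2=cam('side');im=c2['pixels'][130:210,230:330,::-1];cv2.imwrite('pics/s6.png',cv2.resize(im,(750,600),interpolation=2))
E
```

```text
(no output)
```

View pics/s6.png

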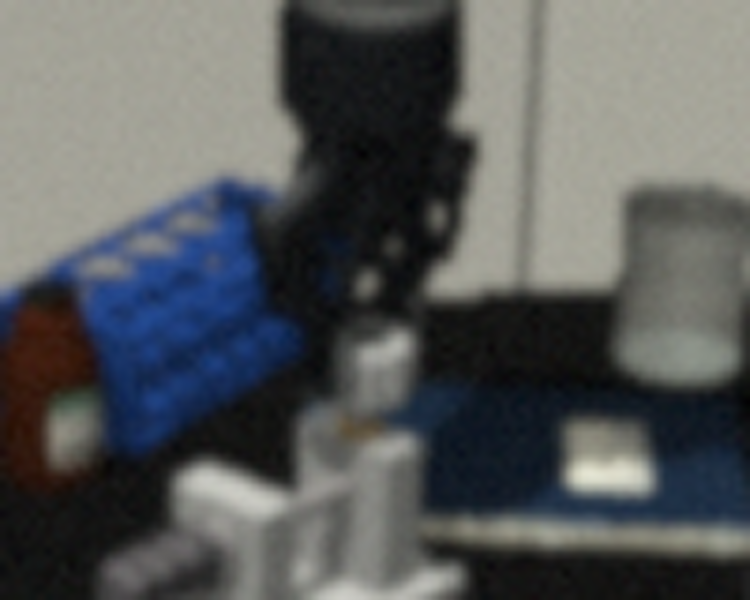

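The fingers hold the knob, with the pad visible at (390, 370), and everything else is standing. I'll carry on turning and watch the forces.

```bash
python3 -m jog '[[0,0,0,0.12],[0,0,0,0.24],[0,0,0,0.36],[0,0,0,0.48],[0,0,0,0.6],[0,0,0,0.72],[0,0,0,0.84],[0,0,0.01,0.96],[0,0,0.02,1.08],[0,0,0.03,1.2],[0,0,0.05,1.32],[0,0,0.06,1.44],[0,0,0.08,1.56],[0,0,0.09,1.68],[0,0,0.11,1.8],[0,0,0.12,1.92],[0,0,0.14,2.04],[0,0,0.15,2.16],[0,0,0.16,2.28],[0,0,0.16,2.28]]';  python3 - <<'E'
from h import *
o=bot.get_obs();print(o['q'],o['torque'],o['contact_force'])
E
```

```text
t: 15.17
eef_pos: [0.5008, -0.2382, 0.0961]
tool_rot: [-0.001, 0.953, 0.304, -0.002]
contact_force: [-6.8, 3.2, 7.6]
gripper_width: 0.456
grasp_force: 69.9
[ 0.44357531  0.45638329 -0.14136349  1.9494303   0.09148339  0.74627412
 -0.70430239] [ 0.81909869  1.57334793 -0.04148396] [-6.80688213  3.21826994  7.58468503]
```

```bash
python3 -m jog '[[0,0,0.01,0.12],[0,0,0.02,0.24],[0,0,0.04,0.36],[0,0,0.05,0.48],[0,0,0.07,0.6],[0,0,0.08,0.72],[0,0,0.1,0.84],[0,0,0.11,0.96],[0,0,0.13,1.08],[0,0,0.14,1.2],[0,0,0.16,1.32],[0,0,0.17,1.44],[0,0,0.19,1.56],[0,0,0.2,1.68],[0,0,0.22,1.8],[0,0,0.24,1.92],[0,0,0.24,1.92]]';  python3 - <<'E'
from h import *
o=bot.get_obs();print(o['q'],o['torque'],o['contact_force'])
E
```

```text
t: 16.58
eef_pos: [0.5018, -0.2363, 0.0936]
tool_rot: [-0.001, 0.796, -0.606, -0.002]
contact_force: [-5.6, 6.9, 8.8]
gripper_width: 0.46
grasp_force: 70.1
[ 0.06730853  0.47435302  0.33557868  1.97647247 -0.23188603  0.73145978
 -2.32910536] [ 1.60226161  1.09993024 -0.03157987] [-5.63935291  6.90225906  8.77668832]
```

```bash
python3 -m jog '[[0,0,0,0],[0,0,0,0],[0,0,0,0],[0,0,0,0],[0,0,0,0],[0,0,-0.1,-0.12],[0,0,-0.1,-0.24],[0,0,-0.1,-0.36],[0,0,-0.1,-0.48],[0,0,-0.1,-0.6],[0,0,-0.1,-0.72],[0,0,-0.1,-0.84],[0,0,-0.1,-0.96],[0,0,-0.1,-1.08],[0,0,-0.1,-1.2],[0,0,-0.1,-1.32],[0,0,-0.1,-1.44],[0,0,-0.1,-1.56],[0,0,-0.1,-1.68],[0,0,-0.1,-1.8]]' -1; python3 -m jog '[[0,0,0,-0.12],[0,0,0,-0.24],[0,0,0,-0.36],[0,0,0,-0.48],[0,0,0,-0.6],[0,0,0,-0.6],[0,0,0,-0.6]]'; python3 - <<'E'
from h import *
o=bot.get_obs();print(o['q'],o['torque'],o['contact_force']);to(.502,-.238,.0925)
E
```

```text
t: 18.25
eef_pos: [0.5029, -0.2396, 0.0943]
tool_rot: [0.0, 0.968, 0.252, 0.0]
contact_force: [0.2, -0.4, -0.2]
gripper_width: 1.0
grasp_force: 0.0
t: 18.83
eef_pos: [0.5028, -0.2396, 0.0943]
tool_rot: [-0.0, 0.853, 0.522, 0.0]
contact_force: [0.4, -0.3, 0.4]
gripper_width: 0.998
grasp_force: 0.0
[ 0.53962549  0.46974555 -0.26143357  1.9415019   0.17180446  0.75148984
 -0.29194572] [ 0.00088053  0.0055605  -0.00551428] [ 0.3667322  -0.27417527  0.3831178 ]
[ 0.11 -0.15  0.18] spin 0 head 63.0
```

```bash
python3 -m jog '[[0.1,-0.15,0.15,0],[0.1,-0.15,0.15,0],[0.1,-0.15,0.15,0],[0.1,-0.15,0.15,0],[0.1,-0.15,0.15,0],[0.1,-0.15,0.15,0],[0.1,-0.15,0.15,0],[0.1,-0.15,0.15,0]]' 1 100; python3 -m jog '[[0,0,0,0.12],[0,0,0,0.24],[0,0,0.01,0.36],[0,0,0.02,0.48],[0,0,0.04,0.6],[0,0,0.06,0.72],[0,0,0.07,0.8],[0,0,0.07,0.8]]';  python3 - <<'E'
from h import *
o=bot.get_obs();print(o['q'],o['torque'],o['contact_force'])
E
```

```text
t: 19.5
eef_pos: [0.5019, -0.2375, 0.0933]
tool_rot: [-0.0, 0.852, 0.524, -0.0]
contact_force: [-2.7, 0.7, 5.2]
gripper_width: 0.45
grasp_force: 99.7
t: 20.17
eef_pos: [0.5019, -0.2375, 0.0923]
tool_rot: [0.0, 0.989, 0.15, -0.0]
contact_force: [-2.4, 0.3, 3.8]
gripper_width: 0.449
grasp_force: 100.1
[ 0.38169141  0.45787125 -0.0659302   1.95735767  0.04423066  0.72810435
 -0.98051339] [ 0.19579334  0.39631749 -0.06966026] [-2.38703718  0.3329011   3.80471214]
```

```bash
python3 -m jog '[[0,0,0.01,0.1],[0,0,0.02,0.2],[0,0,0.03,0.3],[0,0,0.03,0.3]]'; python3 -c "
from h import *
print(bot.get_obs()['torque'])"; python3 -m jog '[[0,0,0.01,0.1],[0,0,0.02,0.2],[0,0,0.03,0.3],[0,0,0.03,0.3]]';  python3 -c "
from h import *
o=bot.get_obs();print(o['q'],o['torque'],rot(o).as_matrix()[:,0])"
```

```text
t: 20.5
eef_pos: [0.5019, -0.2375, 0.092]
tool_rot: [-0.0, 1.0, 0.001, -0.0]
contact_force: [-2.7, 0.9, 4.9]
gripper_width: 0.446
grasp_force: 100.2
[ 0.25764793  0.51052195 -0.02496755]
t: 20.83
eef_pos: [0.5019, -0.2375, 0.0918]
tool_rot: [0.0, 0.989, -0.145, -0.0]
contact_force: [-3.3, 0.9, 6.4]
gripper_width: 0.452
grasp_force: 100.3
[ 0.26501286  0.45804408  0.08086643  1.96574128 -0.05258299  0.72033683
 -1.48518141] [0.14444006 0.74299685 1.28321094] [ 9.57809272e-01 -2.87403974e-01 -5.94427047e-04]
```

```bash
python3 -m jog '[[0,0,0.01,0.1],[0,0,0.02,0.15],[0,0,0.02,0.15]]' 1 120; python3 -c "
from h import *
o=bot.get_obs();to(.5,-.24,.09);print(o['torque'])"; python3 -m jog '[[0,0,0.01,0.1],[0,0,0.02,0.15],[0,0,0.02,0.15]]';  python3 -c "
from h import *
o=bot.get_obs();to(.5,-.24,.09);print(o['torque'])"
```

```text
t: 21.08
eef_pos: [0.5006, -0.2368, 0.0917]
tool_rot: [0.001, 0.976, -0.216, -0.002]
contact_force: [-7.3, 2.3, 13.7]
gripper_width: 0.448
grasp_force: 120.1
[0.08 0.32 0.17] spin 0 head -24.92
[0.49948714 1.76804825 2.59298829]
t: 21.33
eef_pos: [0.5036, -0.2387, 0.0919]
tool_rot: [0.001, 0.957, -0.29, 0.002]
contact_force: [3.0, -3.9, 4.7]
gripper_width: 0.442
grasp_force: 122.9
[-0.23  0.31  0.19] spin 0 head -33.76
[-0.69275824 -0.08628087  1.46797123]
```

Torque peaked at 2.6 N·m and the fingers then slipped. I'll regrip to confirm it's at the stop.

```bash
python3 -m jog '[[0,0,0,0],[0,0,0,0],[0,0,0,0],[0,0,0,0],[0,0,0,0],[0,0,0,-0.12],[0,0,0,-0.24],[0,0,0,-0.36],[0,0,0,-0.48],[0,0,0,-0.6],[0,0,0,-0.7],[0,0,0,-0.7],[0,0,0,-0.7]]' -1; python3 -m jog '[[0,0,0.1,0],[0,0,0.1,0],[0,0,0.1,0],[0,0,0.1,0],[0,0,0.1,0],[0,0,0.1,0],[0,0,0.1,0],[0,0,0.1,0]]' 1 120; python3 -c "
from h import *
o=bot.get_obs();to(.502,-.2375,.09);print(o['torque'])"; for i in 1 ; do python3 -m jog '[[0,0,0,0.1],[0,0,0,0.1],[0,0,0,0.1]]';  python3 -c "
from h import *
o=bot.get_obs();to(.502,-.2375,.09);print(o['torque'])"; done;python3 -m jog '[[0,0,0,0.1],[0,0,0,0.1],[0,0,0,0.1]]';  python3 -c "
from h import *
o=bot.get_obs();to(.502,-.2375,.09);print(o['torque'])"
```

```text
t: 22.42
eef_pos: [0.5018, -0.2378, 0.091]
tool_rot: [-0.0, 0.999, 0.05, -0.0]
contact_force: [0.0, -0.0, -0.5]
gripper_width: 1.003
grasp_force: 0.0
t: 23.08
eef_pos: [0.502, -0.2375, 0.0906]
tool_rot: [-0.0, 0.999, 0.052, -0.0]
contact_force: [-1.0, 1.2, 5.3]
gripper_width: 0.45
grasp_force: 119.7
[-0.   -0.    0.06] spin 0 head 5.92
[ 0.29801013  0.37558233 -0.00259773]
t: 23.33
eef_pos: [0.5021, -0.2375, 0.0905]
tool_rot: [0.0, 1.0, 0.004, -0.0]
contact_force: [-1.9, -0.1, 5.3]
gripper_width: 0.444
grasp_force: 119.9
[-0.01  0.    0.05] spin 0 head 0.43
[0.1449175  0.4606083  0.96713528]
t: 23.58
eef_pos: [0.5021, -0.2375, 0.0905]
tool_rot: [0.001, 0.999, -0.043, -0.0]
contact_force: [-2.6, -1.1, 5.7]
gripper_width: 0.446
grasp_force: 120.1
[-0.01  0.01  0.05] spin 0 head -4.93
[-0.18725745  0.58900819  2.88993436]
```

```bash
for i in 1; do python3 -m jog '[[0,0,0,0.05],[0,0,0,0.1],[0,0,0,0.1]]';  python3 -c "
from h import *
o=bot.get_obs();to(.502,-.2375,.09);print(o['torque'])"; done;python3 -m jog '[[0,0,0,0.05],[0,0,0,0.1],[0,0,0,0.1]]';  python3 -c "
from h import *
o=bot.get_obs();to(.502,-.2375,.09);print(o['torque'])"; python3 -m jog '[[0,0,0,0],[0,0,0,0],[0,0,0,0],[0,0,0,0],[0,0,0,0],[0,0,0,0],[0,0,-4,0],[0,0,-8,0],[0,0,-12,0],[0,0,-12,0],[0,0,-12,0]]' -1; python3 - <<'E'
from h import *
c=cam('side');P=cloud(c)[120:230,220:330].reshape(-1,3);K=P[(P[:,2]>.1)&(P[:,2]<.15)&(np.linalg.norm(P[:,:2]-[.502,-.2375],axis=1)<.03)];print('knob z',np.percentile(K[:,2],[50,80,95,99]))
cv2.imwrite('pics/s7.png',cv2.resize(c['pixels'][130:230,220:330,::-1],(660,600),interpolation=2))
E
```

```text
t: 23.83
eef_pos: [0.5025, -0.2376, 0.0906]
tool_rot: [0.0, 0.995, -0.098, 0.0]
contact_force: [-0.5, 0.9, 5.4]
gripper_width: 0.446
grasp_force: 120.3
[-0.05  0.    0.06] spin 0 head -11.28
[ 0.36585806  0.45155876 -0.01039629]
t: 24.08
eef_pos: [0.5025, -0.2376, 0.0905]
tool_rot: [0.0, 0.989, -0.146, 0.0]
contact_force: [0.1, -0.2, 5.1]
gripper_width: 0.447
grasp_force: 120.4
[-0.05  0.    0.05] spin 0 head -16.83
[0.18348591 0.45428829 0.8725106 ]
t: 25.0
eef_pos: [0.5036, -0.2384, 0.2128]
tool_rot: [0.0, 0.989, -0.148, 0.003]
contact_force: [-0.4, 0.0, -0.7]
gripper_width: 0.999
grasp_force: 0.0
knob z [0.11754699 0.12159578 0.1230018  0.12406756]
```

View pics/s7.png

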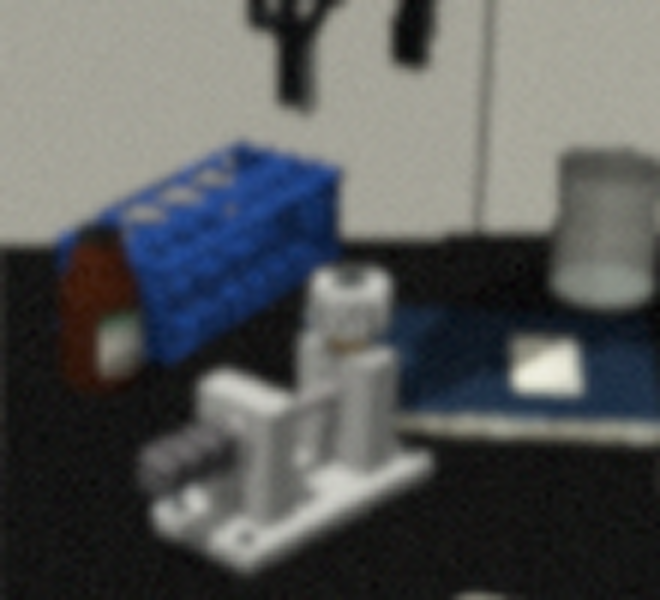

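The side view shows the rod seated with its collar at (235, 440) and the knob at (350, 300) lowered close to its block. The bottle at (100, 310) and the beaker at (605, 230) are standing. I'll move clear and check the knob height against the block tops with averaged depth.

```bash
python3 -m jog '[[4,2,-1,0],[8,6,-2,0],[8,10,-2,0],[8,14,-2,0],[8,18,-2,0],[8,20,-2,0],[8,20,-2,0],[8,20,-2,0]]'; python3 - <<'E'
from h import *
zs=[];k=[]
for i in range(12):
    P=cloud(cam('top'))[185:235,235:300]
    d=np.linalg.norm(P[...,:2]-[.502,-.2375],axis=-1);m=(d<.017)&(d>.009)&(P[...,2]>.1)&(P[...,2]<.14);k.append(np.median(P[...,2][m]))
    s=(P[...,:2]-H)@E;n=(P[...,:2]-H)@N;m=(abs(s+.04)<.009)&(abs(n)<.02);zs.append(np.median(P[...,2][m]))
print(m.sum(),np.mean(k),np.std(k),np.mean(zs),np.std(zs),bot.get_obs()['eef_pos'])
c=load('top')
c0=c  # bases for comparison
E
```

```text
t: 25.72
eef_pos: [0.5175, -0.4543, 0.2275]
tool_rot: [-0.0, 0.989, -0.15, -0.002]
contact_force: [0.8, 1.0, -0.3]
gripper_width: 0.998
grasp_force: 0.0
66 0.11847563837930508 0.00029373087149319843 0.08009526608453345 0.0003650545278561157 [ 0.5202628  -0.45215296  0.23024319]
```

```bash
python3 -c "
from h import *
to(.502,-.2375,.2,30);to(.502,-.2375,.088,30)"
```

```text
[ -8.01 -20.     3.02] spin -0.82 head -16.95
[ -8.01 -20.    14.22] spin -0.82 head -16.95
```

```bash
python3 -m jog '[[-2,-4,0,-0.12],[-4,-8,0,-0.24],[-6,-12,1,-0.36],[-8,-16,2,-0.48],[-8,-20,3,-0.6],[-8,-20,3,-0.72],[-8,-20,4,-0.82],[-8,-20,7,-0.82],[-8,-20,10,-0.82],[-8,-20,13,-0.82],[-8,-20,14.2,-0.82],[-8,-20,14.2,-0.82]]' -1; python3 -m jog '[[0,0,0,0],[0,0,0,0],[0,0,0,0],[0,0,0,0],[0,0,0,0],[0,0,0,0],[0,0,0,0],[0,0,0,0]]' 1 120
python3 -m jog '[[0,0,0,0.05],[0,0,0,0.05]]'|sed -n 2,3p; python3 -c "
from h import *
print(bot.get_obs()['torque'])";python3 -m jog '[[0,0,0,0.05],[0,0,0,0.05]]'|sed -n 2,3p; python3 -c "
from h import *
print(bot.get_obs()['torque'])"; python3 -m jog '[[0,0,0,0.05],[0,0,0,0.05]]'|sed -n 2,3p; python3 -c "
from h import *
print(bot.get_obs()['torque'])"; python3 -m jog '[[0,0,0,0.05],[0,0,0,0.05]]'|sed -n 2,3p; python3 -c "
from h import *
print(bot.get_obs()['torque'])"
```

```text
t: 27.32
eef_pos: [0.5, -0.237, 0.0855]
tool_rot: [-0.002, 0.966, 0.259, -0.002]
contact_force: [-0.2, 0.0, -0.5]
gripper_width: 1.0
grasp_force: 0.0
t: 27.98
eef_pos: [0.5027, -0.2373, 0.0903]
tool_rot: [0.0, 0.966, 0.259, 0.001]
contact_force: [-3.7, 3.1, 11.7]
gripper_width: 0.448
grasp_force: 118.9
eef_pos: [0.5027, -0.2374, 0.0903]
tool_rot: [0.0, 0.972, 0.235, 0.001]
[0.49086303 0.87397155 0.73905302]
eef_pos: [0.5027, -0.2374, 0.0903]
tool_rot: [0.001, 0.977, 0.212, 0.001]
[0.36020428 0.97077409 1.70555076]
eef_pos: [0.5027, -0.2373, 0.0903]
tool_rot: [0.001, 0.982, 0.189, 0.0]
[0.26279564 0.98405894 2.68865834]
eef_pos: [0.5027, -0.2374, 0.0903]
tool_rot: [0.001, 0.986, 0.166, 0.0]
[0.01117473 1.05752572 3.63729273]
```

```bash
python3 -m jog '[[0,0,0,0.05],[0,0,0,0.05]]'|sed -n 2,3p; python3 -c "
from h import *
print(bot.get_obs()['torque'])"; python3 -m jog '[[0,0,0,0.05],[0,0,0,0.05]]'|sed -n 2,3p; python3 -c "
from h import *
print(bot.get_obs()['torque'])"; python3 -m jog '[[0,0,0,-0.12],[0,0,0,-0.15],[0,0,0,-0.15]]' >/dev/null; python3 -c "
from h import *
print(bot.get_obs()['torque'])"
```

```text
eef_pos: [0.5064, -0.2363, 0.0907]
tool_rot: [0.001, 0.991, 0.137, 0.004]
[ 0.79201398 -0.96691119 -0.03452969]
eef_pos: [0.5065, -0.2365, 0.0906]
tool_rot: [0.001, 0.994, 0.112, 0.004]
[ 0.78660441 -1.04848706 -0.02735317]
[ 1.19816695 -0.74660169  0.03244783]
```

After the slip the knob turned freely both ways, so slipping makes it rebound off the stop. I need to turn to moderate torque only and release gently.

```bash
T='from h import *
o=bot.get_obs();to(.502,-.2375,.09);print(o["torque"][2])'
python3 -m jog '[[0,0,0,0.1],[0,0,0,0.15],[0,0,0,0.15]]' >/dev/null; python3 -c "$T"
python3 -m jog '[[0,0,0,0.07],[0,0,0,0.07]]' >/dev/null; python3 -c "$T"
python3 -m jog '[[0,0,0,0.07],[0,0,0,0.07]]' >/dev/null; python3 -c "$T"
```

```text
[-0.46 -0.    0.06] spin 0 head 12.78
-0.07269955402184843
[-0.45 -0.01  0.06] spin 0 head 8.73
0.008508064036871009
[-0.46 -0.01  0.05] spin 0 head 4.71
-0.07328107454182933
```

```bash
python3 -m jog '[[0,0,0,0],[0,0,0,0],[0,0,0,0],[0,0,0,0],[0,0,0,0],[0,0,0,-0.12],[0,0,0,-0.24],[0,0,0,-0.36],[0,0,0,-0.48],[0,0,0,-0.6],[0,0,0,-0.72],[0,0,0,-0.72],[0,0,0,-0.72]]' -1; python3 -c "
from h import *
to(.5022,-.2375,.0895)"
```

```text
t: 30.9
eef_pos: [0.5017, -0.238, 0.0881]
tool_rot: [-0.0, 0.921, 0.389, -0.0]
contact_force: [0.5, -0.2, -0.2]
gripper_width: 0.999
grasp_force: 0.0
[ 0.07 -0.   -0.14] spin 0 head 45.82
```

```bash
T='from h import *
o=bot.get_obs();to(.502,-.2375,.09);print(o["torque"][2],o["contact_force"])'
python3 -m jog '[[0.05,0,-0.1,0],[0.05,0,-0.1,0],[0.05,0,-0.1,0],[0.05,0,-0.1,0],[0.05,0,-0.1,0],[0.05,0,-0.1,0],[0.05,0,-0.1,0],[0.05,0,-0.1,0]]' 1 120 | tail -2;  python3 -c "$T"
python3 -m jog '[[0,0,0,0.1],[0,0,0,0.1],[0,0,0,0.1]]' >/dev/null; python3 -c "$T"
python3 -m jog '[[0,0,0,0.1],[0,0,0,0.1],[0,0,0,0.1]]' >/dev/null; python3 -c "$T"
```

```text
gripper_width: 0.444
grasp_force: 119.5
[-0.05  0.   -0.03] spin 0 head 46.02
-0.06100189167679098 [-1.68803119  0.37499781  6.68996857]
[-0.05  0.01 -0.04] spin 0 head 40.58
1.612035844811845 [-2.43367597  0.17675916  5.85751019]
[-0.02  0.01 -0.03] spin 0 head 34.55
-0.0059780737527118655 [-2.00013678  1.23448302  6.88286381]
```

```bash
T='from h import *
o=bot.get_obs();print(o["torque"][2].round(3),o["eef_pos"].round(4),o["gripper_width"].round(3))'
for i in 1; do python3 -m jog '[[0,0,0,0.05],[0,0,0,0.05]]' >/dev/null; python3 -c "$T"; done
python3 -m jog '[[0,0,0,0.05],[0,0,0,0.05]]' >/dev/null; python3 -c "$T"
python3 -m jog '[[0,0,0,0.05],[0,0,0,0.05]]' >/dev/null; python3 -c "$T"
python3 -m jog '[[0,0,0,0.05],[0,0,0,0.05]]' >/dev/null; python3 -c "$T"
```

```text
Traceback (most recent call last):
AttributeError: 'float' object has no attribute 'round'
Traceback (most recent call last):
AttributeError: 'float' object has no attribute 'round'
Traceback (most recent call last):
AttributeError: 'float' object has no attribute 'round'
Traceback (most recent call last):
AttributeError: 'float' object has no attribute 'round'
```

```bash
cat > m.py <<'E'
from h import *
o=bot.get_obs();M=rot(o).as_matrix();print(round(o['t'],2),'tq',round(o["torque"][2],3),o["eef_pos"].round(4),'head',np.degrees(np.arctan2(M[1,0],M[0,0])).round(1))
E
python3 m.py;python3 -m jog '[[0,0,0,0.04],[0,0,0,0.04]]' >/dev/null; python3 m.py
python3 -m jog '[[0,0,0,-0.04],[0,0,0,-0.04]]' >/dev/null; python3 m.py
```

```text
32.73 tq 1.794 [ 0.5013 -0.2377  0.0896] head 23.3
32.9 tq 2.55 [ 0.5014 -0.2377  0.0896] head 21.1
33.07 tq 1.697 [ 0.5013 -0.2377  0.0896] head 23.5
```

```bash
python3 -m jog '[[0,0,0,-0.04],[0,0,0,-0.075],[0,0,0,-0.075],[0,0,0,-0.075]]' >/dev/null; python3 m.py
```

```text
33.4 tq 0.309 [ 0.5013 -0.2378  0.0896] head 27.4
```

```bash
python3 -m jog '[[0,0,0,-0.01],[0,0,0,-0.01],[0,0,0,-0.01],[0,0,0,-0.01],[0,0,0,-0.01],[0,0,0,-0.01],[0,0,-4,-0.01],[0,0,-8,0],[0,0,-12,0],[-4,4,-12,0],[-4,8,-12,0],[-4,12,-12,0],[-4,16,-12,0],[-4,20,-12,0],[-4,20,-12,0],[-4,20,-12,0],[-4,20,-12,0]]' -1; cat > kz.py <<'E'
from h import *
zs=[];k=[]
for i in range(12):
    P=cloud(cam('top'))[185:235,235:300]
    d=np.linalg.norm(P[...,:2]-[.502,-.2375],axis=-1);m=(d<.017)&(d>.009)&(P[...,2]>.1)&(P[...,2]<.14);k.append(np.median(P[...,2][m]))
    s=(P[...,:2]-H)@E;n=(P[...,:2]-H)@N;m=(abs(s+.04)<.009)&(abs(n)<.02);zs.append(np.median(P[...,2][m]))
print(m.sum(),np.mean(k),np.std(k),np.mean(zs),np.std(zs),bot.get_obs()['eef_pos'])
E
python3 kz.py
```

```text
t: 34.82
eef_pos: [0.5588, -0.4327, 0.2083]
tool_rot: [-0.001, 0.972, 0.237, -0.0]
contact_force: [0.4, 0.1, -0.8]
gripper_width: 1.003
grasp_force: 0.0
66 0.11854895278127335 0.000314392701535833 0.08037480363145709 0.00034297407033480386 [ 0.55895608 -0.43321303  0.20923288]
```

```bash
python3 kz.py; python3 kz.py; python3 - <<'E'
from h import *
c=cam('top');s,n,z=rodline(c,235,310,185,235,.045,.07);m=(s>.055)&(abs(n)<.01);print('nose',m.sum(),s[m].max(),np.median(n[m]),np.median(z[m]))
m=(s<-.058)&(abs(n)<.015);print('handle',m.sum(),s[m].min() if m.any() else 0)
P=cloud(c).reshape(-1,3)
for p in((.678,-.289),(.4515,-.5505)):
    q=P[np.linalg.norm(P[:,:2]-p,axis=1)<.03];print(np.percentile(q[:,2],97))
E
```

```text
66 0.1185782100366965 0.0004019796761707998 0.08050994619644566 0.00030766067501793745 [ 0.55898917 -0.43333515  0.20910416]
65 0.11865140290938102 0.00044866779800551836 0.08027579607383002 0.00019078432448216585 [ 0.55898929 -0.4332763   0.20909017]
nose 18 0.08034391914394082 0.00034900062671484216 0.061985156151903364
handle 60 -0.11067777607560483
0.09809678167512323Traceback (most recent call last):
  File "<stdin>", line 6, in <module>
    return _quantile_unchecked(
        a, q, axis, out, overwrite_input, method, keepdims, weights)
    return _ureduce(a,
                    func=_quantile_ureduce_func,
    ...<5 lines>...
                    overwrite_input=overwrite_input,
                    method=method)
    r = func(a, **kwargs)
    result = _quantile(arr,
                       quantiles=q,
    ...<2 lines>...
                       out=out,
                       weights=wgt)
    slices_having_nans = np.isnan(arr[-1, ...])
                                  ~~~^^^^^^^^^
IndexError: index -1 is out of bounds for axis 0 with size 0
```

```bash
python3 -c "
from station import bot
print(bot.hand_in())"
```

```text
the job is handed in; nothing more can be done
None
```

The rod is threaded through both blocks with its collar against the first, and the job is handed in (no verdict shown). I turned the knob clockwise to a hard stop and eased off before releasing, but its full-tight angle is inferred from torque and a depth-measured height about 0.2 mm above nominal. The bottle was still standing in the last depth check and the beaker in the last picture I viewed; the arm hid the beaker from the final check.

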